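# Log a locker key at the reception tablet

### The arm

A 6-joint arm with a two-finger parallel gripper is mounted at the origin on the work surface. World frame = base frame: x ahead of the robot, y to its left, z up, the work surface at z = 0. Lengths are in m, angles in rad, forces in N, time in s.
With the tool pointing down it reaches from about 0.25 to 0.85 m from the base axis. Payload 12.5 kg.
Tool frame: the origin (TCP) lies between the finger pads; the fingertips stand 17 mm ahead of it and the grasp point (between the pads) lies 2 mm behind it; z points along the fingers, y is the line along which they close (so a half turn about z gives the same grasp; the last joint's range is limited). The gripper opens to 93 mm and grips with 3 to 60 N. Pads are 15 mm wide; open, the fingers measure 128 mm over their backs; the gripper's body (75 mm by 188 mm) begins 65 mm behind the grasp point.
Start: joints at [-1.383, 0.351, 1.652, -0, 1.139, -0.085], TCP at [0.148, -0.53, 0.236] pointing down, gripper open.
Joint ranges: [-2.75, 2.75], [-0.79, 2.1], [0.01, 2.65], [-1.57, 4.71], [0.07, 3.14], [-2.87, 2.87]. Speed limits (rad/s): [2.22, 2.22, 2.79, 3.14, 3.14, 3.14].

### API

Orientations are given as a 3x3 rotation matrix whose columns are the frame's x, y, z axes.
In Python, from bench import ctrl, eyes gives the robot as it stands. The module is installed in compiled form; this text tells all that it offers.
- The arm moves only by the shell command python3 -m handwheel 'ROWS' [FORCE]. ROWS is text: rows parted by semicolons, each of 7 numbers parted by spaces: the turn, a rotation vector about the tool's x, y, z in degrees, then the shift along the tool's x, y, z in cm, then the opening, from 0 (shut) to 1 (fully open). In form: ax ay az x y z hand; .... A call has 1 to 12 rows; each row is the pose to reach, as a shift and turn from the pose commanded when the call began, along the tool's axes at that moment; what a row does not reach only later rows make up. A row lasts 1/8 s, in which the tool goes at most 62.5 mm and 10.7 degrees, less where a joint would pass 70% of its speed; a pose out of reach is approached as far as the arm can. A call with a gripper value outside its range is refused whole. The fingers move at their own pace and stop on an object; FORCE is the grip in N (left out, the last holds). Time passes only in rows, so rows that repeat a pose let the fingers close. It gives the time, the measured TCP pose, the force, the opening and the grip force at its end, in the units of the state.
- ctrl.sense(): the state, without advancing time (a new reading comes with each control period).
- eyes.get_image(name): name is "scene" or "top" or "wrist"; returns a dict with "img" (420x560x3 uint8, red, green, blue), "fx", "fy", "cx", "cy" (pixels), "camera_from_world" (4x4, takes a point from world to camera coordinates). Camera axes: x right, y up, looking along -z (the intrinsics and any distortion apply to the point x, -y, -z); pixel columns grow to the right and rows downward; lengths in m; the calibration is good to about 2 mm. A picture is of the moment at which its call begins. There is no depth.
- ctrl.close_job(): hands the job in; it is judged then, once.
The state is a dict: "time": time; "joint_pos": joint angles; "joint_velocities": joint speeds; "joint_efforts": joint torques, N m; "eef_pos": TCP position; "tool_rot": TCP orientation; "wrist_force": force on the tool from outside, world axes, zero at the start; "wrist_torque": the same for the moment, N m; "opening": opening from 0.0 (shut) to 1.0 (fully open); "grip_force": force on a finger pad.
Only numpy, scipy, OpenCV 4.12 (cv2) and the standard library are available. Lean on these libraries where they do the work, as an engineer would, in place of code of your own. Each camera call takes 0.05 s, during which the arm holds its last target. There are 200 camera calls.

### The job

Take the tablet out of its charging dock, lean it back against the uprights in the middle of the desk stand, the screen facing out over the front lip and the lower edge close behind that lip, and let go of it. Then draw the key with the round tag out of the key block and hold it up for the tablet's camera, 15 cm straight out from the middle of the tilted screen, key blade down and the flat of the tag parallel to the screen. Finish while still holding the key there in the air; leave the other two keys, the bell and the pen pot where they are, and do not let the tablet fall.

Things in the scene. Friction and masses are not known exactly. Their poses are not given: they have to be found in the camera images.
- tablet: Grey tablet 200 mm wide (x), 10 mm thick (y), 130 mm tall (z), 0.2 to 0.45 kg, with a dark screen on its +y face. Starts standing upright in the dock, resting on the slot floor. Origin: middle of its lower edge face; z points to its upper edge. It is easily gripped by its thickness at the middle of the upper edge.
- screen (a point): Middle of the tablet's screen: on the +y face, 65 mm above the tablet's origin; axes as the tablet's, so +y points straight out of the screen.
- dock: Fixed grey charging dock, 130 mm (x) by 80 mm (y), 40 mm high, with a slot along x through its middle, 13 mm wide, its floor 10 mm above the desk; both slot ends are open. Origin: centre of its underside.
- stand: Fixed dark-wood stand. Base 200 (x) by 115 mm (y), top 12 mm above the desk. Front is +y: a lip along x, inner face at y = +42 mm, top 23 mm above the desk. Two steel bars, 12 mm thick, stand at x = -65 and +65, y = -5 mm, rounded tops 87 mm above the desk. A tablet with its lower edge against the lip and its back on the bars leans back about 0.4 rad. Origin: centre of the underside.
- uprights (a point): Point midway between the stand's two upright bars, 50 mm above the desk (stand frame x 0, y -5, z 50 mm).
- keyblock: Fixed black key block 190 mm (x) by 60 mm (y), 42 mm high, with three slots 60 mm apart along its x, each 13.5 by 7.5 mm and 34 mm deep; a key stands in each. Origin: centre of its underside.
- key_round: The key to present: brass round tag 44 mm in diameter, 10 mm thick along y, on a foot 24 by 16 mm, 5 mm high, above a steel blade 10 by 5 mm reaching 29 mm down; 50 to 100 g. Stands upright in any of the three slots, its foot on the block's top. Origin: middle of the foot underside; z points up from blade to tag, y is square to the flat faces (both alike).
- tag_mid (a point): Middle of the round tag, 22 mm above the origin of key_round; axes as key_round's.
- key_square: Bystander key with a square brass tag 38 by 38 by 10 mm, in another slot; leave it. Origin and axes as key_round's.
- key_slim: Bystander key with a slim upright brass tag 20 mm wide, 46 mm tall, 10 mm thick, in another slot; leave it. Origin and axes as key_round's.
- bell: Bystander: steel desk bell, 84 mm in diameter, 53 mm high, loose on the desk. Origin: centre of its underside.
- penpot: Bystander: dark steel pen pot, 72 mm in diameter, 95 mm high, pens to 145 mm, loose on the desk. Origin: centre of its underside.
Mind the look-alikes: they are no part of the job. Leave any blue look-alike of the tablet alone.

How it is judged:
By the outcome, as a careful person would: the job done as asked, in the order asked, and still so for the second after the job is handed in, while the arm keeps its last pose, push and grip.
It also fails if it takes over 58 s, if anything falls off the work surface, if the arm or the gripper's body presses on something with over 40 N, if the wrist force passes 120 N, or if a joint passes its speed limit or range.

## Working session

There is one attempt and no reset: what is moved stays moved. The work goes in short steps, Python scripts to look and compute and a shell command to move; the robot and the scene stay as the last step left them, time stands still between calls to the robot, and variables do not carry over. Pictures are saved under pics/ and viewed, at most 10 in all, crops included, and the job is handed in when it is done.

```bash
mkdir -p pics
cat > h.py <<'E'
import numpy as np, cv2
from bench import ctrl, eyes
E
python3 - <<'E'
from h import *
import pickle
d={}
for n in ("scene","top","wrist"):
    r=eyes.get_image(n); d[n]=r
    cv2.imwrite(f"pics/{n}0.png",cv2.cvtColor(np.array(r["img"]),cv2.COLOR_RGB2BGR))
    print(n,[k for k in r],r["fx"],r["fy"],r["cx"],r["cy"]); print(np.round(r["camera_from_world"],4).tolist())
    print({k:v for k,v in r.items() if k not in("img","camera_from_world")})
pickle.dump(d,open("v0.pkl","wb"))
a=np.array(d["scene"]["img"]);b=np.array(d["top"]["img"])
print(ctrl.sense())
E
```

```text
scene ['img', 'fx', 'fy', 'cx', 'cy', 'camera_from_world'] 398.87059808993104 398.87059808993104 281.7887267266634 209.17091811761028
[[-0.5588, 0.8293, 0.0038, 0.3337], [-0.5305, -0.361, 0.767, 0.2774], [0.6374, 0.4265, 0.6417, -1.2681], [0.0, 0.0, 0.0, 1.0]]
{'fx': 398.87059808993104, 'fy': 398.87059808993104, 'cx': 281.7887267266634, 'cy': 209.17091811761028}
top ['img', 'fx', 'fy', 'cx', 'cy', 'camera_from_world'] 415.6000298726063 415.6000298726063 277.8489313236538 214.54211031562303
[[0.1743, -0.9847, 0.0024, -0.0672], [0.9632, 0.1709, 0.2075, -0.6123], [-0.2048, -0.0339, 0.9782, -0.7696], [0.0, 0.0, 0.0, 1.0]]
{'fx': 415.6000298726063, 'fy': 415.6000298726063, 'cx': 277.8489313236538, 'cy': 214.54211031562303}
wrist ['img', 'fx', 'fy', 'cx', 'cy', 'camera_from_world'] 369.5505204812063 369.5505204812063 284.3903177931654 204.9703410235711
[[0.2698, -0.9629, -0.0009, -0.5493], [0.9278, 0.2602, -0.2673, 0.0321], [0.2577, 0.0713, 0.9636, -0.3917], [0.0, 0.0, 0.0, 1.0]]
{'fx': 369.5505204812063, 'fy': 369.5505204812063, 'cx': 284.3903177931654, 'cy': 204.9703410235711}
{'time': 0.15, 'joint_pos': array([-1.38258174e+00,  3.51111462e-01,  1.65225051e+00,  7.92360863e-06,
        1.13908173e+00, -8.45945256e-02]), 'joint_velocities': array([ 4.70186006e-04,  3.56085315e-04, -2.98719465e-03,  1.16747829e-03,
       -3.39105561e-04,  7.24530494e-05]), 'joint_efforts': array([ 4.60897281e-04, -4.97463727e+01, -2.85343659e+01,  6.99138665e-02,
        2.46034894e-02, -5.83692804e-05]), 'eef_pos': array([ 0.14817603, -0.52942029,  0.23523574]), 'tool_rot': array([[ 9.63018716e-01,  2.69434463e-01, -1.52165490e-04],
       [ 2.69434494e-01, -9.63018355e-01,  8.37361794e-04],
       [ 7.90759655e-05, -8.47393711e-04, -9.99999638e-01]]), 'wrist_force': array([-1.18039315, -0.44952658, -0.57568808]), 'wrist_torque': array([-0.01516384,  0.03161091, -0.06383853]), 'grip_force': 0.0, 'opening': 1.001307533986923}
```

View pics/scene0.png

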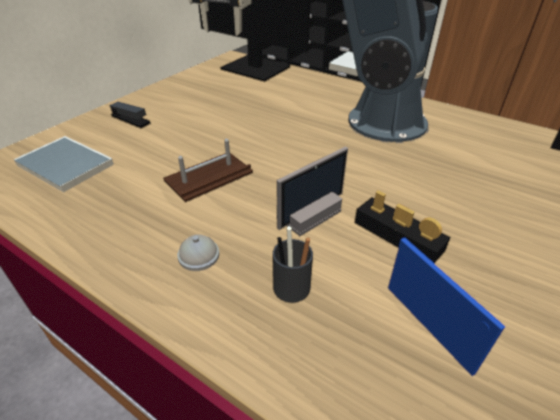

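View pics/top0.png

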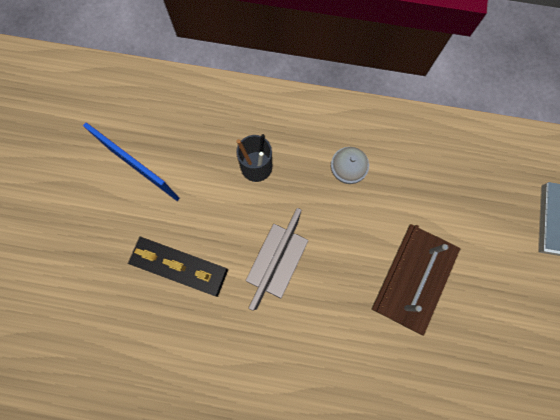

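The scene view shows the grey tablet in the dock at (313,190), the stand at (208,172) and the key block at (401,225). The bell is at (198,252), the pen pot at (292,270) and the blue look-alike at (440,305).

In the top view the tablet runs (298,210)–(252,307), the stand is at (416,280), and the keys are at (146,255), (174,265) and (203,275). Next I'll enlarge both views.

Run:
```python
from h import *
import pickle
d=pickle.load(open("v0.pkl","rb"))
t=cv2.cvtColor(np.array(d["top"]["img"]),cv2.COLOR_RGB2BGR);s=cv2.cvtColor(np.array(d["scene"]["img"]),cv2.COLOR_RGB2BGR)
A=cv2.resize(t[200:340,120:470],None,fx=2.2,fy=2.2,interpolation=cv2.INTER_CUBIC)
B=cv2.resize(s[130:260,155:465],None,fx=2.2,fy=2.2,interpolation=cv2.INTER_CUBIC)
C=np.zeros((A.shape[0]+B.shape[0],max(A.shape[1],B.shape[1]),3),np.uint8);C[:A.shape[0],:A.shape[1]]=A;C[A.shape[0]:,:B.shape[1]]=B
print(A.shape,B.shape,C.shape);cv2.imwrite("pics/crop1.png",C)
```

```text
(308, 770, 3) (286, 682, 3) (594, 770, 3)
```

View pics/crop1.png

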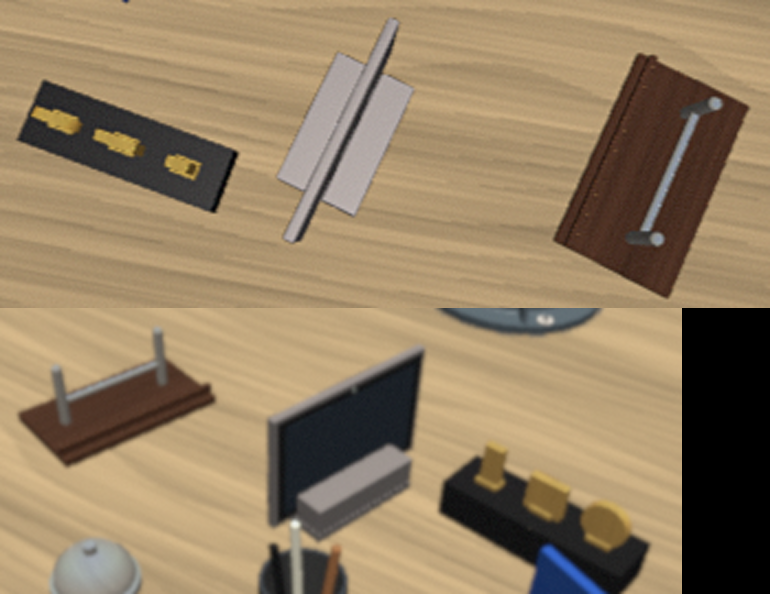

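The crop settles the key candidates:
- Scene (379,203): slim upright tag.
- Scene (403,215): square tag.
- Scene (430,230), top (146,254): disc, so this is key_round.

The tablet is the grey one in the dock at top (275,258), not the blue one. Its screen and camera dot face the scene camera, the same side as the stand's lip. Next I'll fit poses from both views.

```bash
cat >> h.py <<'E'
from scipy.optimize import least_squares
from scipy.spatial.transform import Rotation as R
def proj(r,P):
    T=np.array(r["camera_from_world"]);c=np.atleast_2d(P)@T[:3,:3].T+T[:3,3]
    return np.c_[r["cx"]+r["fx"]*c[:,0]/-c[:,2], r["cy"]+r["fy"]*(-c[:,1])/-c[:,2]]
def fit(obs,x0):
    """obs: list of (view, model point mm, (u,v)); unknown x,y,z,yaw"""
    def res(p):
        M=R.from_euler('z',p[3]).as_matrix()
        return np.concatenate([(proj(v,M@(np.array(m)/1e3)+p[:3])[0]-uv) for v,m,uv in obs])
    s=least_squares(res,x0,loss='soft_l1',f_scale=1.5); return s.x,res(s.x).reshape(-1,2)
E
python3 - <<'E'
from h import *
import pickle
d=pickle.load(open("v0.pkl","rb"))
T=lambda m,X,Y:(d["top"],m,np.array([120+X/2.2,200+Y/2.2]))
S=lambda m,X,Y:(d["scene"],m,np.array([155+X/2.2,130+(Y-308)/2.2]))
objs={
# model y=front(left-up in top image); x to up-right/down-left decided by yaw
"dock":[T((65,40,40),277,178),T((-65,40,40),338,52),T((-65,-40,40),413,90),T((65,-40,40),355,214),S((65,40,40),411,462),S((-65,40,40),318,512),S((65,40,0),411,488),S((-65,40,0),318,538)],
"tablet":[T((100,5,130),285,238),T((-100,5,130),388,19),T((-100,-5,130),398,22),T((100,-5,130),296,242),S((-100,5,130),276,425),S((100,5,130),423,352),S((-100,5,0),275,524)],
"stand":[T((100,-57.5,12),668,297),T((-100,-57.5,12),748,106),T((100,57.5,23),555,240),T((-100,57.5,23),640,54),T((65,-5,87),656,239),T((-65,-5,87),715,103),
  S((-65,-5,87),57,367),S((65,-5,87),158,330),S((-100,-57.5,12),20,414),S((-100,57.5,0),68,465)],
"block":[T((95,-30,42),217,211),T((-95,-30,42),18,138),T((-95,30,42),44,80),T((95,30,42),234,151),S((95,-30,42),475,458),S((95,30,42),443,483),S((-95,-30,42),649,545),S((95,30,0),443,508)]}
for n,o in objs.items():
    b=None
    for y in (-3,-2,-1,0,1,2,3):
        p,e=fit(o,[.45,0,0,y])
        if b is None or abs(e).sum()<abs(b[1]).sum(): b=(p,e)
    print(n,np.round(b[0],4)); print(np.round(b[1],1).tolist())
w=d["wrist"];s=ctrl.sense();Tc=np.array(w["camera_from_world"]);C=-Tc[:3,:3].T@Tc[:3,3]
print("cam in tool",s["tool_rot"].T@(C-s["eef_pos"]),(s["tool_rot"].T@Tc[:3,:3].T).round(3).tolist())
E
```

```text
dock [ 0.5046  0.081  -0.0456 -3.4477]
[[6.2, 24.0], [7.3, 26.1], [-59.7, -8.2], [-62.8, -10.4], [-0.5, 0.1], [1.2, -0.6], [-2.1, 0.8], [0.6, 0.3]]
tablet [5.184e-01 3.480e-02 2.000e-03 2.880e+00]
[[0.6, 3.5], [1.0, 2.2], [-8.5, -1.4], [-9.5, -0.7], [-1.4, -0.1], [-0.4, -1.4], [-0.9, 2.9]]
stand [ 0.54   -0.2742 -0.0053  2.856 ]
[[-47.6, -22.7], [-46.5, -21.9], [57.8, 29.7], [55.3, 24.9], [0.3, 0.2], [-0.9, 0.3], [-0.3, 0.6], [-0.7, -0.0], [19.1, 20.2], [-23.9, -20.7]]
block [ 0.4803  0.2236 -0.0041 -1.7493]
[[-3.6, 0.8], [-0.4, 0.8], [-0.1, -0.4], [-0.2, -0.4], [0.2, -1.0], [-0.9, -0.3], [-0.4, 0.1], [-3.2, 2.5]]
cam in tool [ 0.07391947 -0.00021789 -0.15023082] [[0.0, 0.964, 0.267], [1.0, -0.0, -0.0], [0.0, 0.267, -0.964]]
```

Three of my models had x mirrored. I'll correct that and refit.

Run:
```python
from h import *
import pickle
d=pickle.load(open("v0.pkl","rb"))
T=lambda m,X,Y:(d["top"],m,np.array([120+X/2.2,200+Y/2.2]))
S=lambda m,X,Y:(d["scene"],m,np.array([155+X/2.2,130+(Y-308)/2.2]))
objs={
"dock":[T((-65,40,40),277,178),T((65,40,40),338,52),T((65,-40,40),413,90),T((-65,-40,40),355,214),S((-65,40,40),411,462),S((65,40,40),318,512),S((-65,40,0),411,488),S((65,40,0),318,538)],
"tablet":[T((-100,5,130),285,238),T((100,5,130),388,19),T((100,-5,130),398,22),T((-100,-5,130),296,242),S((100,5,130),276,425),S((-100,5,130),423,352),S((100,5,0),275,524)],
"stand":[T((-100,-57.5,12),668,297),T((100,-57.5,12),748,106),T((-100,57.5,23),555,240),T((100,57.5,23),640,54),T((-65,-5,87),656,239),T((65,-5,87),715,103),
  S((65,-5,87),57,367),S((-65,-5,87),158,330),S((100,-57.5,12),20,414),S((100,57.5,0),68,465)],
"block":[T((95,-30,42),217,211),T((-95,-30,42),18,138),T((-95,30,42),44,80),T((95,30,42),234,151),S((95,-30,42),475,458),S((95,30,42),443,483),S((-95,-30,42),649,545)]}
for n,o in objs.items():
    b=None
    for y in (-2,-1,0,1,):
        p,e=fit(o,[.45,0,0,y])
        if b is None or abs(e).sum()<abs(b[1]).sum(): b=(p,e)
    print(n,np.round(b[0],4)); print(np.round(b[1],1).tolist())
    if n=="tablet": t=b[0]
M=R.from_euler('z',t[3]).as_matrix(); s=ctrl.sense()
top=t[:3]+[0,0,.13]
# tool y along tablet y, z down
for sg in (1,-1):
    y=sg*M[:,1];Rt=np.c_[np.cross(y,[0,0,-1]),y,[0,0,-1]]
    print(sg,"turn",np.rad2deg(R.from_matrix(s["tool_rot"].T@Rt).as_rotvec()).round(1),"shift to 10cm above cm",(s["tool_rot"].T@(top+[0,0,.1]-s["eef_pos"])*100).round(1))
```

```text
dock [ 0.5264  0.0265 -0.0023 -0.2772]
[[-0.9, -0.0], [-0.2, -0.1], [0.9, -0.5], [-0.5, 1.4], [0.4, -1.6], [0.2, 0.2], [-1.4, -0.0], [-0.4, 2.0]]
tablet [ 0.5203  0.0281  0.0053 -0.2597]
[[-0.7, 0.7], [-0.2, -0.9], [0.2, -0.0], [-0.5, 1.4], [-1.3, 0.2], [0.0, -1.5], [-0.8, 3.6]]
stand [ 0.5427 -0.2638 -0.0032 -0.2945]
[[-0.6, 1.1], [-0.2, 0.1], [0.0, 0.7], [0.3, -1.5], [-0.0, 0.1], [-0.6, 0.3], [-0.3, -0.1], [-0.3, -0.6], [-1.1, -0.4], [-0.1, 2.2]]
block [ 0.4806  0.2235 -0.0051 -1.7443]
[[-3.3, 0.5], [-0.2, 0.9], [0.0, -0.3], [0.0, -0.7], [-0.1, -0.6], [-1.1, 0.2], [-0.7, 0.3]]
1 turn [-0.000e+00 -1.000e-01 -1.495e+02] shift to 10cm above cm [ 50.9 -43.7   0. ]
-1 turn [-0.   0.  30.5] shift to 10cm above cm [ 50.9 -43.7   0. ]
```

All four fits have residuals of about 1 px. Their heights come out 2–5 mm low against the text, which is within calibration. Moving over the tablet for a close wrist view.

```bash
python3 -m handwheel '0 0 10 25.5 -21.8 0 1;0 0 20 25.5 -21.8 0 1;0 0 30.5 40 -34 0 1;0 0 30.5 40 -34 0 1;0 0 30.5 50.9 -43.7 0 1;0 0 30.5 50.9 -43.7 0 1;0 0 30.5 50.9 -43.7 0 1;0 0 30.5 50.9 -43.7 0 1;0 0 30.5 50.9 -43.7 0 1;0 0 30.5 50.9 -43.7 0 1;0 0 30.5 50.9 -43.7 0 1;0 0 30.5 50.9 -43.7 0 1'
python3 - <<'E'
from h import *
import pickle
r=eyes.get_image("wrist");print(ctrl.sense()["eef_pos"],ctrl.sense()["tool_rot"].round(3).tolist(),ctrl.sense()["time"])
pickle.dump(r,open("w1.pkl","wb"));cv2.imwrite("pics/w1.png",cv2.cvtColor(np.array(r["img"]),cv2.COLOR_RGB2BGR))
E
```

```text
time: 1.65
eef_pos: [0.5215, 0.0307, 0.2352]
tool_rot: [[0.967, -0.253, -0.0], [-0.253, -0.967, 0.0], [-0.0, -0.0, -1.0]]
wrist_force: [-1.4, -0.5, -0.5]
opening: 1.003
grip_force: 0.0
[0.52068115 0.02929333 0.23510792] [[0.967, -0.254, -0.001], [-0.254, -0.967, -0.0], [-0.001, 0.0, -1.0]] 1.7
```

View pics/w1.png

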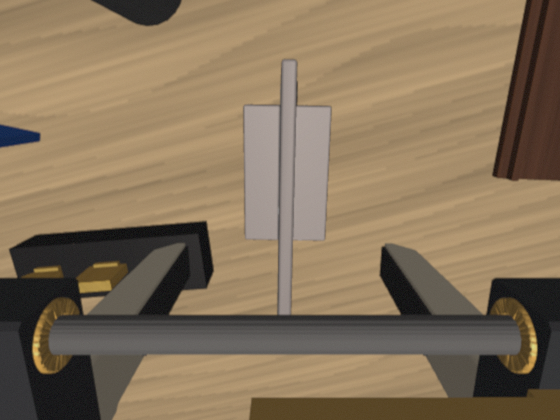

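The wrist view shows the tablet's top edge running from (289,60) down to (285,315), and the dock's top corners at (244,105), (331,107), (325,240) and (245,240). I'll refine both poses with it.

```bash
cat >> h.py <<'E'
def onz(r,uv,z):
    T=np.array(r["camera_from_world"]);C=-T[:3,:3].T@T[:3,3]
    w=T[:3,:3].T@np.array([(uv[0]-r["cx"])/r["fx"],-(uv[1]-r["cy"])/r["fy"],-1]);return C+w*(z-C[2])/w[2]
E
python3 - <<'E'
from h import *
import pickle
d=pickle.load(open("v0.pkl","rb"));w=pickle.load(open("w1.pkl","rb"))
T=lambda m,X,Y:(d["top"],m,np.array([120+X/2.2,200+Y/2.2]))
S=lambda m,X,Y:(d["scene"],m,np.array([155+X/2.2,130+(Y-308)/2.2]))
W=lambda m,u,v:(w,m,np.array([u,v]))
o=[T((-100,5,130),285,238),T((100,5,130),388,19),T((100,-5,130),398,22),T((-100,-5,130),296,242),S((100,5,130),276,425),S((-100,5,130),423,352),W((100,5,130),282,60),W((100,-5,130),297,60)]
p,e=fit(o,[.52,.028,.01,-.26]);print(p.round(4),e.round(1).tolist())
o=[W((65,40,40),244,105),W((65,-40,40),331,107),W((-65,-40,40),325,240),W((-65,40,40),245,240)]
q,e=fit(o,[.52,.028,.0,-.26]);print("dock",q.round(4),e.round(1).tolist())
for z in(.135,.14):
  a=onz(w,(289.5,60),z);b=onz(w,(285,310),z);dd=(a-b)[:2];u=dd/np.linalg.norm(dd);m=a[:2]-.1*u
  s=ctrl.sense();print(z,"mid",m,"yaw",np.arctan2(u[1],u[0]),"shift cm",(s["tool_rot"].T@(np.r_[m,z]-s["eef_pos"])*100).round(2),"toolyaw",np.arctan2(s["tool_rot"][1,0],s["tool_rot"][0,0]))
E
```

```text
[ 0.5207  0.0281  0.0034 -0.2603] [[-0.5, 0.4], [-0.2, -0.9], [0.2, 0.0], [-0.4, 1.1], [-1.5, 1.1], [-0.2, -0.6], [-0.3, -0.0], [0.3, 0.0]]
dock [ 0.5265  0.0277 -0.0032 -0.2717] [[-0.5, 0.3], [0.3, -0.2], [-0.1, 0.5], [0.3, -0.7]]
0.135 mid [0.52085005 0.02917666] yaw -0.27109794739343346 shift cm [ 0.03  0.   10.01] toolyaw -0.25718268469815003
0.14 mid [0.52036756 0.02936927] yaw -0.2710979473934334 shift cm [-0.02 -0.    9.51] toolyaw -0.25718268469815003
```

```bash
python3 -m handwheel '0 0 0.8 0 0 5 1;0 0 0.8 0 0 10 1;0 0 0.8 0 0 12.1 1;0 0 0.8 0 0 12.1 1;0 0 0.8 0 0 12.1 0;0 0 0.8 0 0 12.1 0;0 0 0.8 0 0 12.1 0;0 0 0.8 0 0 12.1 0;0 0 0.8 0 0 12.1 0;0 0 0.8 0 0 12.1 0;0 0 0.8 0 0 12.1 0;0 0 0.8 0 0 12.1 0' 40
```

```text
time: 3.2
eef_pos: [0.5206, 0.0284, 0.1146]
tool_rot: [[0.963, -0.27, -0.0], [-0.27, -0.963, -0.0], [-0.0, 0.0, -1.0]]
wrist_force: [-0.1, 0.1, 0.2]
opening: 0.191
grip_force: 0.0
```

```bash
python3 -m handwheel '0 0 0 0 0 0 0;0 0 0 0 0 0 0;0 0 0 0 0 0 0;0 0 0 0 0 0 0'; python3 -m handwheel '0 0 0 0 0 -2 0;0 0 0 0 0 -5 0;0 0 0 0 0 -8 0;0 0 0 0 0 -11 0;0 0 0 0 0 -11 0;0 0 0 0 0 -11 0'
python3 - <<'E'
from h import *
import pickle
r=eyes.get_image("top");q=eyes.get_image("scene");w=eyes.get_image("wrist");s=ctrl.sense();pickle.dump((r,q,w,s),open("v2.pkl","wb"))
A=cv2.cvtColor(np.array(r["img"]),cv2.COLOR_RGB2BGR)[190:350,180:480];B=cv2.cvtColor(np.array(q["img"]),cv2.COLOR_RGB2BGR)[20:260,150:400];W=cv2.cvtColor(np.array(w["img"]),cv2.COLOR_RGB2BGR)
C=np.zeros((600,800,3),np.uint8)
C[:288,:540-140]=cv2.resize(A,(400,213),interpolation=3)[:,:] if 0 else cv2.resize(A,(400,288))
C[:288,410:710]=cv2.resize(B,(300,288));C[290:600,:414]=cv2.resize(W,(414,310));cv2.imwrite("pics/c2.png",C)
print(s["wrist_force"],s["wrist_torque"],s["eef_pos"])
E
```

```text
time: 3.7
eef_pos: [0.5206, 0.0283, 0.1146]
tool_rot: [[0.963, -0.27, -0.0], [-0.27, -0.963, -0.0], [-0.0, 0.0, -1.0]]
wrist_force: [-0.2, -0.3, 0.1]
opening: 0.103
grip_force: 40.0
time: 4.45
eef_pos: [0.5199, 0.0284, 0.2231]
tool_rot: [[0.963, -0.27, -0.002], [-0.27, -0.963, 0.0], [-0.002, 0.0, -1.0]]
wrist_force: [0.0, -0.8, -4.5]
opening: 0.102
grip_force: 40.0
[-0.60905144 -0.42232088 -3.52355227] [ 0.00904133  0.00361945 -0.06239949] [0.52005627 0.02834835 0.2232494 ]
```

View pics/c2.png

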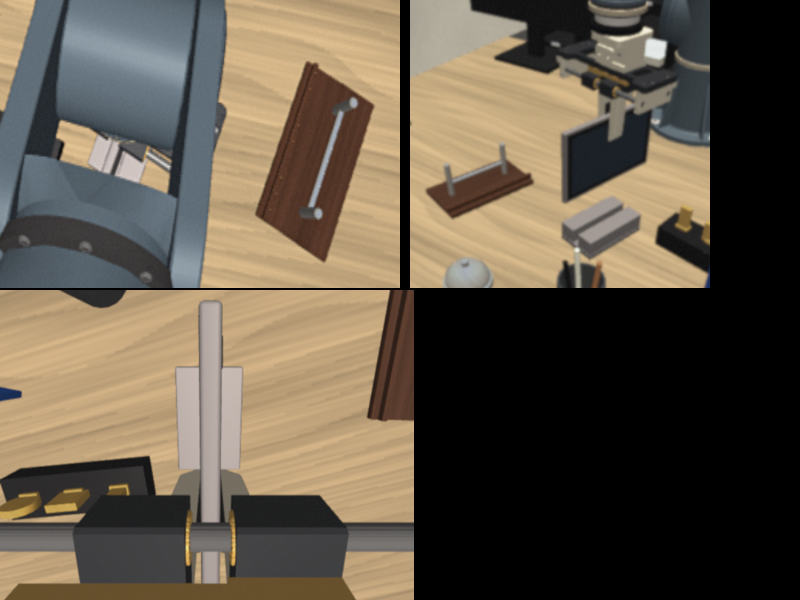

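The tablet is held and clear of the dock. Its end at wrist pixel v≈15 gives 100 mm from the tool axis, so it is gripped at mid-width with its upper edge about 25 mm above the TCP. Next I'll go near the stand, keep the tablet in front of it, and take a close look.

```bash
python3 -m handwheel '0 0 0 0 1 -2 0;0 0 0.6 1 5 -3 0;0 0 1.2 2 10 -3 0;0 0 1.2 3.3 14 -3 0;0 0 1.2 3.3 17.4 -3 0;0 0 1.2 3.3 17.4 -3 0;0 0 1.2 3.3 17.4 -3 0'
python3 - <<'E'
from h import *
import pickle
r=eyes.get_image("wrist");s=ctrl.sense();pickle.dump((r,s),open("w3.pkl","wb"))
A=cv2.cvtColor(np.array(r["img"]),cv2.COLOR_RGB2BGR);cv2.imwrite("pics/w3.png",cv2.resize(A,(798,598),interpolation=cv2.INTER_CUBIC))
print(s["eef_pos"],s["time"])
E
```

```text
time: 5.48
eef_pos: [0.5053, -0.1476, 0.2541]
tool_rot: [[0.957, -0.29, -0.001], [-0.29, -0.957, 0.001], [-0.001, -0.0, -1.0]]
wrist_force: [0.1, -0.5, -3.5]
opening: 0.104
grip_force: 40.0
[ 0.50547489 -0.14732359  0.25423707] 5.525
```

View pics/w3.png

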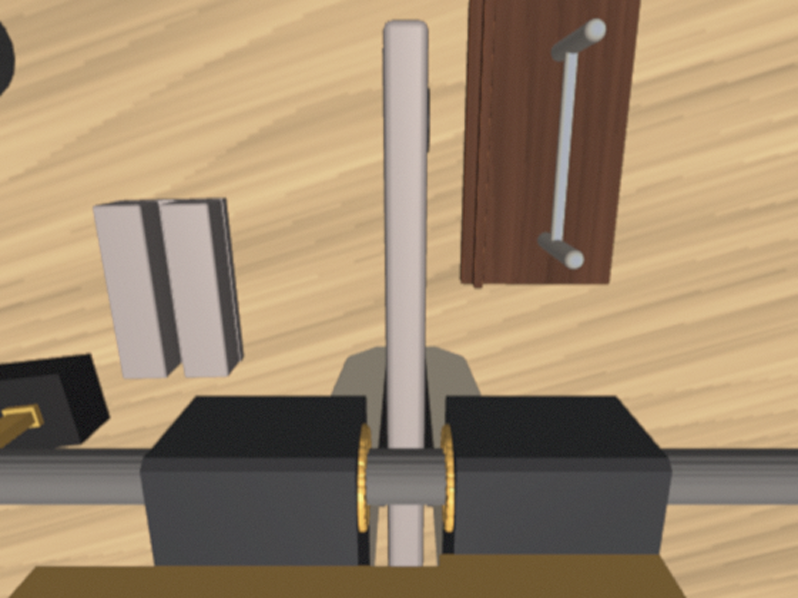

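The stand's bar tops show at (595,30) and (574,260), and its base back corner at (609,283). The lip's inner edge is at about (482,288) and the tablet's upper end at (406,22). I'll refit the stand and work out the placing shift.

Run:
```python
from h import *
import pickle
d=pickle.load(open("v0.pkl","rb"));w,s=pickle.load(open("w3.pkl","rb"))
T=lambda m,X,Y:(d["top"],m,np.array([120+X/2.2,200+Y/2.2]))
S=lambda m,X,Y:(d["scene"],m,np.array([155+X/2.2,130+(Y-308)/2.2]))
W=lambda m,u,v:(w,m,np.array([u,v])/1.425)
ow=[W((65,-5,86),595,30),W((-65,-5,86),574,260),W((-100,-57.5,12),609,283),W((-100,42,23),482,288)]
o=ow+[T((-100,-57.5,12),668,297),T((100,-57.5,12),748,106),T((-65,-5,87),656,239),T((65,-5,87),715,103),S((65,-5,87),57,367),S((-65,-5,87),158,330),S((100,-57.5,12),20,414)]
for oo in(ow,o):
    p,e=fit(oo,[.5427,-.2638,0,-.2945]);print(p.round(4),e.round(1).tolist())
p=np.array([*p[:2],0,p[3]]); 
M=R.from_euler('z',p[3]).as_matrix()
th=.40;c,sn=np.cos(th),np.sin(th)
Rt=np.c_[[1,0,0],[0,c,sn],[0,-sn,c]]           # tablet in stand
flip=np.diag([1.,-1,-1])
for nm,org in (("above",(0,.0375-.005*c,.012+.005*sn+.085)),("place",(0,.0400-.005*c,.012+.005*sn+.003))):
    RW=M@Rt; P=M@np.array(org)+p[:3]; tcp=P+RW[:,2]*.1046
    bar=np.array([-.005,.081]);g=(bar-np.array(org[1:]))@np.array([c,sn])
    print(nm,"bar gap mm",(-.011-g)*1e3,"turn",np.rad2deg(R.from_matrix(s["tool_rot"].T@RW@flip).as_rotvec()).round(1),"shift",(s["tool_rot"].T@(tcp-s["eef_pos"])*100).round(2),tcp)
    np.save(nm+".npy",np.c_[RW@flip,tcp])
pickle.dump(p,open("stand.pkl","wb"))
```

```text
[ 0.544  -0.2638 -0.002  -0.2944] [[-0.2, -0.1], [0.3, -0.3], [-0.2, 0.7], [0.1, -0.2]]
[ 0.5437 -0.2641 -0.0033 -0.2949] [[-0.3, 0.6], [0.2, -0.3], [-0.3, 0.6], [0.3, -0.3], [-0.5, 0.6], [-0.1, -0.3], [0.1, -0.4], [-0.4, -0.2], [-0.7, 0.0], [-0.6, -0.5], [-1.4, -0.3]]
above bar gap mm 30.89225217532519 turn [22.9  0.1  0. ] shift [ 7.04 10.85  5.89] [ 0.54140942 -0.27156535  0.19529007]
place bar gap mm 1.2626005910230664 turn [22.9  0.1  0. ] shift [ 7.05 10.61 14.09] [ 0.54213594 -0.26917325  0.11329007]
```

```bash
python3 -m handwheel '8 0 0 2 3 0 0;16 0 0 5 6 0 0;22.9 0 0 7 9 0 0;22.9 0 0 7.1 10.9 1 0;22.9 0 0 7.1 10.9 4 0;22.9 0 0 7.1 10.9 6 0;22.9 0 0 7.1 10.8 8 0;22.9 0 0 7.1 10.8 8 0'; python3 -c "
from h import *
s=ctrl.sense();g=np.load('place.npy')
print('shift',(s['tool_rot'].T@(g[:,3]-s['eef_pos'])*100).round(2),'turn',np.rad2deg(R.from_matrix(s['tool_rot'].T@g[:,:3]).as_rotvec()).round(2),s['wrist_force'],s['joint_pos'])"
```

```text
time: 6.52
eef_pos: [0.5417, -0.271, 0.1734]
tool_rot: [[0.957, -0.267, 0.111], [-0.289, -0.881, 0.374], [-0.002, -0.39, -0.921]]
wrist_force: [-0.0, 0.2, -3.5]
opening: 0.107
grip_force: 40.0
shift [-0.    2.17  5.61] turn [-0.02  0.15  0.02] [-0.01784178  0.18138585 -3.46869581] [-0.69656857  0.5852082   1.50208207  0.38705927  1.2448969   1.00749333]
```

```bash
python3 -m handwheel '0 0 0 0 0.8 2 0;0 0 0 0 1.5 4 0;0 0 0 0 1.9 5 0;0 0 0 0 2.17 5.6 0;0 0 0 0 2.17 5.6 0;0 0 0 0 2.17 5.6 0'; python3 -m handwheel '0 0 0 0 0.04 0.1 0;0 0 0 0 0.08 0.2 0;0 0 0 0 0.08 0.2 0'
```

```text
time: 7.28
eef_pos: [0.5428, -0.2706, 0.1152]
tool_rot: [[0.957, -0.267, 0.114], [-0.29, -0.882, 0.372], [0.001, -0.389, -0.921]]
wrist_force: [-0.7, -0.2, -4.1]
opening: 0.103
grip_force: 40.0
time: 7.65
eef_pos: [0.5427, -0.2701, 0.1125]
tool_rot: [[0.957, -0.267, 0.113], [-0.29, -0.881, 0.373], [-0.0, -0.39, -0.921]]
wrist_force: [1.5, 1.7, -4.2]
opening: 0.106
grip_force: 40.0
```

```bash
python3 -m handwheel '0 0 0 0 0.04 0.1 0;0 0 0 0 0.04 0.1 0;0 0 0 0 0.04 0.1 0'
python3 - <<'E'
from h import *
import pickle
q=eyes.get_image("scene");w=eyes.get_image("wrist");s=ctrl.sense();pickle.dump((q,w,s),open("v4.pkl","wb"))
B=cv2.cvtColor(np.array(q["img"]),cv2.COLOR_RGB2BGR)[80:220,130:280];W=cv2.cvtColor(np.array(w["img"]),cv2.COLOR_RGB2BGR)
C=np.zeros((420,800,3),np.uint8);C[:,:450]=cv2.resize(B,(450,420),interpolation=3);C[:260,452:798]=cv2.resize(W,(346,260));cv2.imwrite("pics/c4.png",C)
E
```

```text
time: 8.02
eef_pos: [0.5428, -0.2698, 0.1114]
tool_rot: [[0.957, -0.267, 0.113], [-0.29, -0.881, 0.373], [-0.0, -0.39, -0.921]]
wrist_force: [2.2, 5.7, -2.2]
opening: 0.11
grip_force: 40.0
```

View pics/c4.png

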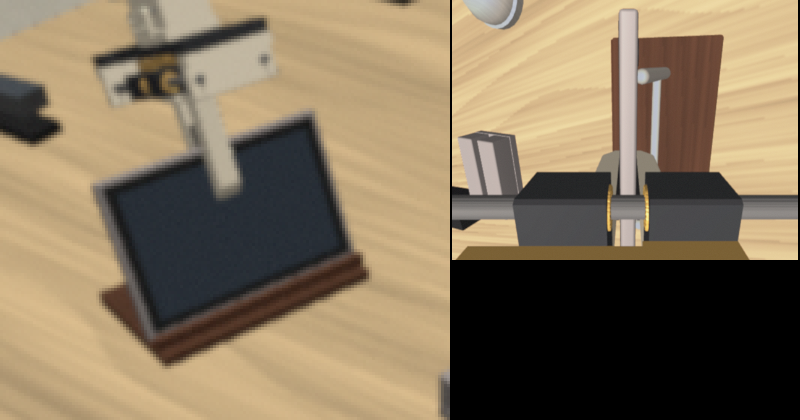

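The scene view shows the tablet leaning in the stand with its lower edge just behind the lip. The forces say its back is already touching the bars. I'll ease it down along its own plane until the edge seats.

```bash
python3 -m handwheel '0 0 0 0 -0.05 0.1 0;0 0 0 0 -0.05 0.15 0;0 0 0 0 -0.05 0.15 0'; python3 -m handwheel '0 0 0 0 0 0.1 0;0 0 0 0 0 0.15 0;0 0 0 0 0 0.15 0'
```

```text
time: 8.5
eef_pos: [0.5429, -0.2693, 0.1103]
tool_rot: [[0.957, -0.267, 0.113], [-0.29, -0.882, 0.372], [0.0, -0.389, -0.921]]
wrist_force: [1.3, 3.4, 0.1]
opening: 0.105
grip_force: 40.0
time: 8.88
eef_pos: [0.543, -0.2693, 0.1101]
tool_rot: [[0.957, -0.267, 0.113], [-0.29, -0.882, 0.372], [0.001, -0.389, -0.921]]
wrist_force: [-5.5, 0.6, 12.7]
opening: 0.105
grip_force: 40.0
```

```bash
python3 -m handwheel '0 0 0 0 0 -0.1 0;0 0 0 0 0 -0.1 0.2;0 0 0 0 0 -0.1 0.2;0 0 0 0 0 -0.1 0.4;0 0 0 0 0 -0.1 0.6;0 0 0 0 0 -0.1 0.8;0 0 0 0 0 -0.1 0.8;0 0 0 0 0 -0.1 0.8;0 0 0 0 0 -0.1 0.8;0 0 0 0 0 -0.1 0.8;0 0 0 0 0 -0.1 0.8'
python3 -m handwheel '0 0 0 0 0 -2 0.8;0 0 0 0 0 -5 0.8;0 0 0 0 0 -8 0.8;0 0 0 0 0 -12 0.8;0 0 0 0 0 -14 0.8;0 0 0 0 0 -14 0.8'
python3 - <<'E'
from h import *
import pickle
q=eyes.get_image("scene");w=eyes.get_image("wrist");s=ctrl.sense();pickle.dump((q,w,s),open("v5.pkl","wb"))
B=cv2.cvtColor(np.array(q["img"]),cv2.COLOR_RGB2BGR)[90:210,140:270];W=cv2.cvtColor(np.array(w["img"]),cv2.COLOR_RGB2BGR)
C=np.zeros((600,800,3),np.uint8);C[:360,:390]=cv2.resize(B,(390,360),interpolation=3);C[:300,392:792]=cv2.resize(W,(400,300))
T=cv2.cvtColor(np.array(eyes.get_image("top")["img"]),cv2.COLOR_RGB2BGR);C[305:600,397:790]=cv2.resize(T,(393,295));cv2.imwrite("pics/c5.png",C)
E
```

```text
time: 10.25
eef_pos: [0.5429, -0.2691, 0.1097]
tool_rot: [[0.957, -0.267, 0.113], [-0.29, -0.882, 0.372], [-0.0, -0.389, -0.921]]
wrist_force: [-0.3, -0.5, 1.2]
opening: 0.8
grip_force: 0.0
time: 11.0
eef_pos: [0.5272, -0.3224, 0.241]
tool_rot: [[0.957, -0.267, 0.116], [-0.291, -0.882, 0.37], [0.003, -0.387, -0.922]]
wrist_force: [-0.5, 0.0, -0.1]
opening: 0.804
grip_force: 0.0
```

View pics/c5.png

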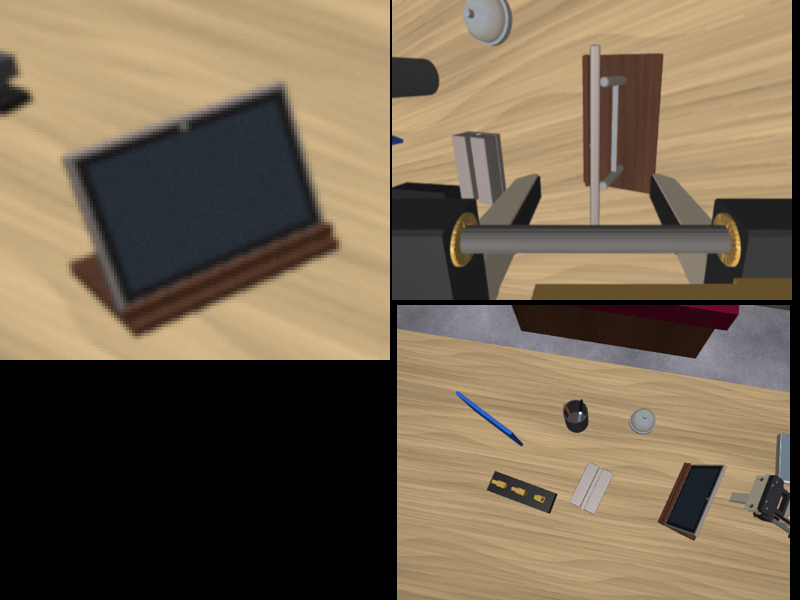

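The tablet leans against both bars with its lower edge behind the lip, free of the gripper. Next I'll fit its pose and plan the hover over the keys.

Run:
```python
from h import *
import pickle
q,w,s=pickle.load(open("v5.pkl","rb"));p=pickle.load(open("stand.pkl","rb"));d=pickle.load(open("v0.pkl","rb"))
S=lambda m,X,Y:(q,m,np.array([140+X/3,90+Y/3]))
W=lambda m,X,Y:(w,m,np.array([(X-392),Y])/.7143)
obs=[S((100,5,130),65,158),S((-100,5,130),283,84),S((-100,5,8),322,226),S((100,5,8),122,300),W((100,5,130),590,45),W((100,-5,130),601,45)]
def RR(a): return (R.from_euler('z',a[3])*R.from_euler('x',a[4])).as_matrix()
def res(a): return np.concatenate([(proj(v,RR(a)@(np.array(m)/1e3)+a[:3])[0]-uv) for v,m,uv in obs])
f=least_squares(res,[.553,-.228,.014,-.295,.4],loss='soft_l1',f_scale=1.5);a=f.x
M=R.from_euler('z',p[3]).as_matrix()
print("tablet",a.round(4),"in stand",(M.T@(a[:3]-p[:3])).round(4),res(a).reshape(-1,2).round(1).tolist())
for z in(0,.13,.18): print("blue",z,onz(d["top"],(178,198),z).round(3),onz(d["top"],(87,124),z).round(3))
s=ctrl.sense();yb=-1.744
x=-np.array([np.cos(yb),np.sin(yb),0]);Rt=np.c_[x,np.cross([0,0,-1],x),[0,0,-1]]
P=np.array([.4806,.2235,.24]);L=s["tool_rot"]
print("turn",np.rad2deg(R.from_matrix(L.T@Rt).as_rotvec()).round(1),"shift",(L.T@(P-s["eef_pos"])*100).round(1),"up",(L.T@[0,0,5]).round(1),s["joint_pos"].round(2))
```

```text
tablet [ 0.5542 -0.2309  0.0102 -0.2909  0.3868] in stand [0.0004 0.0348 0.0102] [[0.2, 0.4], [0.6, -0.6], [0.6, -2.3], [-1.1, 2.2], [0.4, 0.0], [-0.3, -0.1]]
blue 0 [0.626 0.264 0.   ] [0.759 0.505 0.   ]
blue 0.13 [0.599 0.227 0.13 ] [0.713 0.433 0.13 ]
blue 0.18 [0.589 0.212 0.18 ] [0.695 0.405 0.18 ]
turn [-17.2 -19.3 -95.5] shift [-20.2 -46.8  19.6] up [-0.  -1.9 -4.6] [-0.77  0.55  1.39  0.36  1.4   1.  ]
```

```bash
python3 -m handwheel '0 0 0 0 -1.9 -4.6 0.8;-2 -2 -10 -2 -6 -3 0.8;-4 -4 -20 -5 -13 0 0.8;-6 -6.5 -31 -8 -20 3 0.8;-8 -9 -42 -10 -25.3 5.2 1;-10 -11 -53 -13 -32 9 1;-12 -13 -65 -16 -38 13 1;-14 -16 -78 -19 -44 17 1;-16 -18 -88 -20.2 -46.8 19.6 1;-17.2 -19.3 -95.5 -20.2 -46.8 19.6 1;-17.2 -19.3 -95.5 -20.2 -46.8 19.6 1;-17.2 -19.3 -95.5 -20.2 -46.8 19.6 1'
python3 - <<'E'
from h import *
import pickle
q,w,s=pickle.load(open("v5.pkl","rb"))
r=eyes.get_image("wrist");s=ctrl.sense();pickle.dump((r,s),open("w6.pkl","wb"))
A=cv2.cvtColor(np.array(r["img"]),cv2.COLOR_RGB2BGR);cv2.imwrite("pics/w6.png",cv2.resize(A,(798,598),interpolation=cv2.INTER_CUBIC))
print(s["eef_pos"],s["tool_rot"].round(3).tolist(),s["time"],s["joint_pos"].round(2))
for z in(.09,.13,.17,.2): print(z,onz(q,(402,243),z).round(3),onz(q,(390,288),0).round(3))
E
```

```text
time: 12.65
eef_pos: [0.4806, 0.223, 0.2397]
tool_rot: [[0.172, 0.985, -0.0], [0.985, -0.172, -0.001], [-0.001, -0.0, -1.0]]
wrist_force: [0.6, -0.3, -0.4]
opening: 1.002
grip_force: 0.0
[0.48100961 0.2222284  0.24001634] [[0.175, 0.985, 0.0], [0.985, -0.175, -0.001], [-0.001, 0.0, -1.0]] 12.7 [ 0.35  0.31  1.7  -0.    1.13  0.52]
0.09 [0.592 0.259 0.09 ] [0.624 0.266 0.   ]
0.13 [0.636 0.267 0.13 ] [0.624 0.266 0.   ]
0.17 [0.679 0.275 0.17 ] [0.624 0.266 0.   ]
0.2 [0.711 0.282 0.2  ] [0.624 0.266 0.   ]
```

View pics/w6.png

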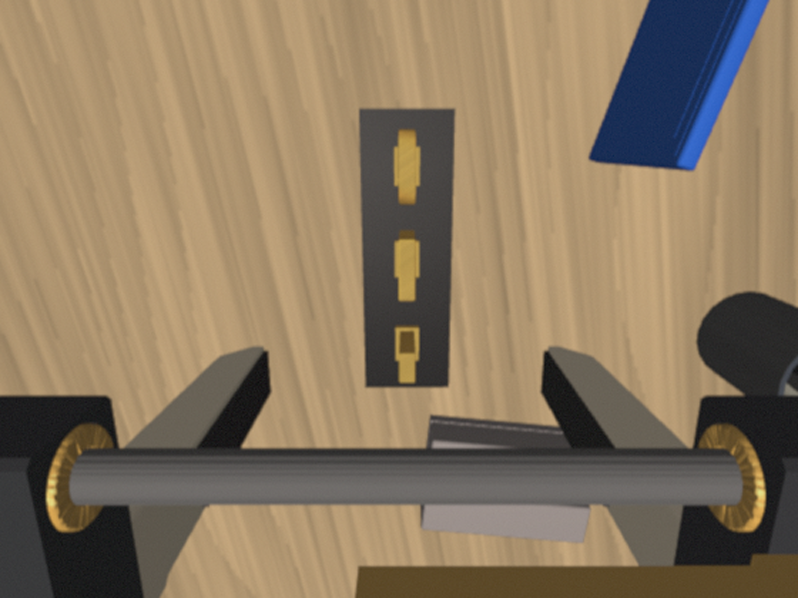

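The wrist view shows the three tags in line: the disc in the far slot at (407,166), the square one at (407,265) and the slim one at (407,355). The disc fits "round tag" and matches the earlier crop, so I'll measure it.

Run:
```python
from h import *
import pickle
d=pickle.load(open("v0.pkl","rb"));w,s=pickle.load(open("w6.pkl","rb"))
T=lambda m,X,Y:(d["top"],m,np.array([120+X/2.2,200+Y/2.2]))
S=lambda m,X,Y:(d["scene"],m,np.array([155+X/2.2,130+(Y-308)/2.2]))
W=lambda m,u,v:(w,m,np.array([u,v])/1.425)
ow=[W((-95,30,42),455,109),W((-95,-30,42),360,109),W((95,-30,42),366,387),W((95,30,42),448,387)]
o=ow+[T((-95,-30,42),18,138),T((-95,30,42),44,80),T((95,30,42),234,151),S((95,-30,42),475,458),S((95,30,42),443,483)]
for oo in(ow,o):
    p,e=fit(oo,[.4806,.2235,0,-1.744]);print(p.round(4),e.round(1).tolist())
    M=R.from_euler('z',p[3]).as_matrix();print("key",(p[:3]+M@[-.06,0,.042]).round(4))
for z in(.042,.047): print("foot mid",onz(w,np.array([407,166])/1.425,z).round(4))
# disc: triangulate tag mid height from scene+top+wrist: centre pixels
obs=[W((0,0,0),407,166.5),T((0,0,0),56,121),S((0,0,0),606,524)]
p3=least_squares(lambda P:np.concatenate([proj(v,P)[0]-uv for v,m,uv in obs]),[.49,.28,.06]);print("tag mid",p3.x.round(4),p3.fun.round(1))
P=p[:3]+M@[-.06,0,0];L=s["tool_rot"];x=-M[:,0];Rt=np.c_[x,np.cross([0,0,-1],x),[0,0,-1]]
print("turn",np.rad2deg(R.from_matrix(L.T@Rt).as_rotvec()).round(2),"shift",(L.T@(np.r_[P[:2],.0695]-s["eef_pos"])*100).round(2))
```

```text
[ 4.8180e-01  2.2400e-01 -4.0000e-04 -1.7443e+00] [[0.3, 0.1], [-0.3, 0.1], [-0.3, -0.1], [0.4, -0.1]]
key [0.4922 0.2831 0.0416]
[ 0.4817  0.2237 -0.0027 -1.7453] [[0.0, 0.7], [-0.1, 0.6], [-0.4, -0.8], [-0.0, -0.8], [-0.6, 0.2], [-0.3, -1.0], [-0.1, -1.3], [-0.0, -1.2], [-1.1, -0.4]]
key [0.4921 0.2828 0.0393]
foot mid [0.492  0.2835 0.042 ]
foot mid [0.492  0.2837 0.047 ]
tag mid [0.4915 0.284  0.0624] [-0.6  0.  -0.1 -1.2 -0.5  0.1]
turn [ 0.02  0.03 -0.06] shift [ 6.17  0.03 17.05]
```

```bash
python3 -m handwheel '0 0 0 4 0 4 0.4;0 0 0 6.2 0 8 0.4;0 0 0 6.2 0 12 0.4;0 0 0 6.2 0 15 0.4;0 0 0 6.2 0 17 0.4;0 0 0 6.2 0 17 0.4;0 0 0 6.2 0 17 0.4' 30; python3 -m handwheel '0 0 0 0 0 0 0;0 0 0 0 0 0 0;0 0 0 0 0 0 0;0 0 0 0 0 0 0;0 0 0 0 0 0 0;0 0 0 0 0 0 0;0 0 0 0 0 0 0;0 0 0 0 0 0 0'
```

```text
time: 13.58
eef_pos: [0.4929, 0.2833, 0.0713]
tool_rot: [[0.175, 0.985, 0.002], [0.985, -0.175, 0.0], [0.001, 0.002, -1.0]]
wrist_force: [0.1, 0.5, 0.4]
opening: 0.399
grip_force: 0.0
time: 14.58
eef_pos: [0.492, 0.284, 0.0705]
tool_rot: [[0.173, 0.985, 0.001], [0.985, -0.173, -0.0], [-0.0, 0.001, -1.0]]
wrist_force: [-1.6, 0.1, 4.7]
opening: 0.106
grip_force: 30.0
```

```bash
python3 -m handwheel '0 0 0 0 0 -1 0;0 0 0 0 0 -3 0;0 0 0 0 0 -5 0;0 0 0 0 0 -9 0;0 0 0 0 0 -13 0;0 0 0 0 0 -15 0;0 0 0 0 0 -15 0;0 0 0 0 0 -15 0'
python3 - <<'E'
from h import *
import pickle
r=eyes.get_image("wrist");s=ctrl.sense();q=eyes.get_image("scene");t=eyes.get_image("top");pickle.dump((r,s,q,t),open("w7.pkl","wb"))
A=cv2.cvtColor(np.array(r["img"]),cv2.COLOR_RGB2BGR);B=cv2.cvtColor(np.array(q["img"]),cv2.COLOR_RGB2BGR)[90:260,320:500]
C=np.zeros((500,798,3),np.uint8);C[:300,:400]=cv2.resize(A,(400,300));C[:370,402:793]=cv2.resize(B,(391,370),interpolation=3)
cv2.imwrite("pics/c7.png",C)
print(s["eef_pos"],s["opening"],s["joint_pos"].round(2))
E
```

```text
time: 15.58
eef_pos: [0.4913, 0.2838, 0.2192]
tool_rot: [[0.173, 0.985, -0.0], [0.985, -0.173, -0.001], [-0.001, -0.0, -1.0]]
wrist_force: [-0.6, 1.6, -0.8]
opening: 0.104
grip_force: 30.0
[0.49128476 0.28374853 0.21904925] 0.10213696860504572 [ 0.44  0.4   1.62 -0.    1.12  0.62]
```

View pics/c7.png

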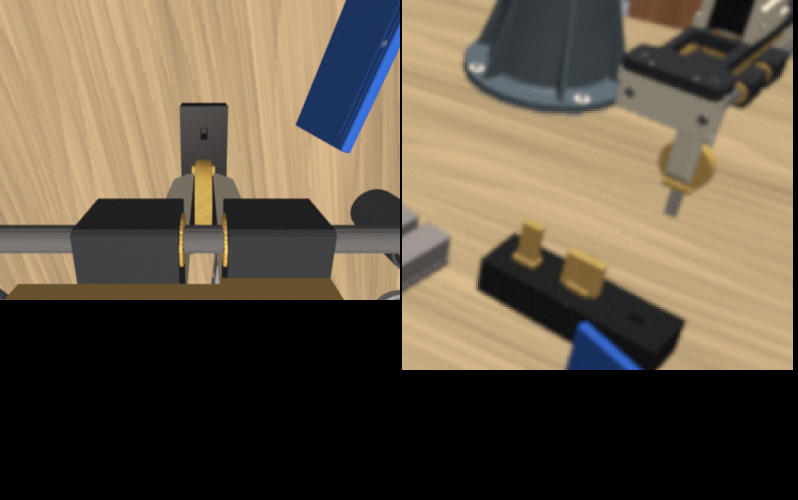

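The round key is out and upright in the grip, and the other two keys stand undisturbed in the block. That was my tenth picture, so from here I work by numbers. Computing the presenting pose.

```bash
cat > goal.py <<'E'
from h import *
import pickle
d=pickle.load(open("v0.pkl","rb"));p=pickle.load(open("stand.pkl","rb"));s=ctrl.sense()
th=.389;M=(R.from_euler('z',-.294)*R.from_euler('x',th)).as_matrix()
O=R.from_euler('z',p[3]).apply([.0003,.0348,.0139])+np.r_[p[:2],0]
tag=O+M@[0,.155,.065];Rt=M@np.diag([1.,-1,-1]);tcp=tag-Rt@[0,0,.0065]
L=s["tool_rot"]
v=R.from_matrix(L.T@Rt).as_rotvec()
print("tag",tag.round(4),"tcp",tcp.round(4),"turn",np.rad2deg(v).round(2),"shift",(L.T@(tcp-s["eef_pos"])*100).round(2),"shift to 6cm above",(L.T@(tcp+[0,0,.06]-s["eef_pos"])*100).round(2))
print("bell",onz(d["top"],(350,167),.03).round(3),"pot",onz(d["top"],(255,160),.09).round(3))
E
python3 goal.py
```

```text
tag [ 0.5885 -0.1172  0.1328] tcp [ 0.5878 -0.1195  0.1388] turn [16.73 18.9  95.53] shift [-38.05  16.47   8.08] shift to 6cm above [-38.06  16.46   2.08]
bell [ 0.751 -0.092  0.03 ] pot [0.711 0.104 0.09 ]
```

```bash
python3 -m handwheel '0 0 10 -3 1 -2 0;2 2 20 -8 3 -2 0;4 4 31 -13 5 -2 0;6 6.5 42 -18 8 -2 0;8 9 52 -23 10 -1 0;10 11 63 -28 12 0 0;12 13.5 74 -33 14 1 0;14 16 84 -38 16.5 2 0;16.7 18.9 95.5 -38 16.5 2 0;16.7 18.9 95.5 -38 16.5 2 0;16.7 18.9 95.5 -38 16.5 2 0'; python3 goal.py
```

```text
time: 17.1
eef_pos: [0.5883, -0.119, 0.1998]
tool_rot: [[0.957, -0.267, 0.111], [-0.289, -0.885, 0.364], [0.001, -0.38, -0.925]]
wrist_force: [-0.1, -0.3, -0.5]
opening: 0.106
grip_force: 30.0
tag [ 0.5885 -0.1172  0.1328] tcp [ 0.5878 -0.1195  0.1388] turn [-0.05 -0.03  0.03] shift [-0.04  2.37  5.61] shift to 6cm above [-0.03  0.09  0.06]
bell [ 0.751 -0.092  0.03 ] pot [0.711 0.104 0.09 ]
```

```bash
python3 -m handwheel '0 0 0 0 1 2.5 0;0 0 0 0 2 4.5 0;0 0 0 0 2.4 5.6 0;0 0 0 0 2.4 5.6 0;0 0 0 0 2.4 5.6 0;0 0 0 0 2.4 5.6 0'; python3 goal.py
python3 - <<'E'
from h import *
import pickle
a,_,_=pickle.load(open("v5.pkl","rb"))
b=eyes.get_image("scene")
tag=np.array([.5885,-.1172,.1328])
g=np.array(b["img"]).astype(int);uv=proj(b,tag)[0];u,v=uv.astype(int);print("tag px",uv.round(1))
win=g[v-25:v+26,u-25:u+26].astype(np.uint8);h=cv2.cvtColor(win,cv2.COLOR_RGB2HSV)
m=((h[...,0]>14)&(h[...,0]<26)&(h[...,1]>125)&(h[...,2]>60)).astype(np.uint8)
for r in m[::2]: print("".join(".#"[x] for x in r))
th=.389;M=(R.from_euler('z',-.294)*R.from_euler('x',th)).as_matrix()
print("disc rim px",proj(b,tag+np.array([[.022*np.cos(t),0,.022*np.sin(t)] for t in np.arange(0,6.28,1.571)])@M.T).round(1).tolist())
# tablet drift since release: image difference over the tablet's region not hidden by the arm
o=np.array(a["img"]).astype(int);D=np.abs(o-g).mean(2);D1=D[110:195,155:260];print("changed fraction per 15px column band",[(D1[:,i:i+15]>25).mean().round(2) for i in range(0,105,15)])
E
```

```text
time: 17.85
eef_pos: [0.5889, -0.1198, 0.1404]
tool_rot: [[0.957, -0.266, 0.113], [-0.289, -0.886, 0.363], [0.003, -0.38, -0.925]]
wrist_force: [0.1, -0.0, -1.2]
opening: 0.104
grip_force: 30.0
tag [ 0.5885 -0.1172  0.1328] tcp [ 0.5878 -0.1195  0.1388] turn [-0.04 -0.16  0.1 ] shift [-0.11  0.06  0.15] shift to 6cm above [-0.09 -2.22 -5.4 ]
bell [ 0.751 -0.092  0.03 ] pot [0.711 0.104 0.09 ]
tag px [239.1 158.3]
...................................................
...................................................
...................................................
...................................................
...................................................
...................................................
...................................................
...................................................
...................................................
..................##...............................
.................####..............................
................#####..............................
...............#######.............................
.......
[... 208 characters left out ...]
.............##############.................
......................####.........................
...................................................
...................................................
...................................................
...................................................
...................................................
...................................................
...................................................
disc rim px [[230.5, 161.8], [236.2, 148.5], [247.5, 154.9], [241.9, 167.9]]
changed fraction per 15px column band [np.float64(0.0), np.float64(0.0), np.float64(0.05), np.float64(0.15), np.float64(0.29), np.float64(0.52), np.float64(0.04)]
```

Brass shows where predicted, with the left rim at about (229,158) and the foot at about (242,169). The exposed parts of the tablet are unchanged since release. I'll let it settle and check the residual.

```bash
python3 -m handwheel '0 0 0 0 0 0 0;0 0 0 0 0 0 0;0 0 0 0 0 0 0;0 0 0 0 0 0 0' | tail -3; python3 goal.py | head -1
```

```text
wrist_force: [-0.3, -0.6, -1.0]
opening: 0.103
grip_force: 30.0
tag [ 0.5885 -0.1172  0.1328] tcp [ 0.5878 -0.1195  0.1388] turn [-0.06 -0.09  0.06] shift [-0.07  0.03  0.07] shift to 6cm above [-0.06 -2.25 -5.48]
```

Within 1 mm and 0.1° of the goal, and the key is still held. Handing in.

```bash
python3 -c "
from bench import ctrl
print(ctrl.close_job())"
```

```text
the job is handed in; nothing more can be done
None
```

I've handed in the job: the tablet leans on the stand's bars with its lower edge just behind the lip, and the arm holds the round-tag key 15 cm out from mid-screen, within about 1 mm by my measurements; I don't have the verdict.

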